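Hook down the high flap and leave it locked open

TASK

Open the high flap of the little over-counter cupboard with its hooked pole: lift the pole from its sloping rest, catch the hook in the steel eye on the flap, and draw the flap down gently until its stay clicks and holds it open by itself; pull no harder once you feel the stop. Then free the hook and lay the pole back home in its rest. Move the flap only with the pole, and leave the pepper mill, tea carton and timer beside it where they stand.

Things in the scene. Friction and masses are not known exactly. Their poses are not given: they have to be found in the camera images.
- eye (a point): Middle of the opening of the steel eye on the flap's face, a U bow with a 7 mm cross bar. Axes as flap: x into the cupboard, y along the hinge, z from hinge to free edge. Passed along z; opening 25 mm (y) by 26 mm (x) between the flap's plate and the bar, whose centre is 16.5 mm to -x. Lies 138 mm from the hinge in z, 22.5 mm to -x; free edge 14 mm beyond it. Shut, 320 mm above the worktop.
- flap_hinge (a point): Middle of the flap's hinge line, 182 mm above the worktop; axes as the flap (shut: x into the cupboard, z up). The flap is a grey panel 236 mm wide, 160 high, 14 thick (its face 7 mm to -x), over the high bay of a fixed wooden cupboard 240 wide, 120 deep, 345 high, right of the sink. Its lower bay is open.
- flap (a joint): 0 shut (upright), grows as the free edge swings out and down to the robot, rad. A spring pulls it shut from any angle. A hidden stay, set differently on each cupboard, clicks and then holds it at an angle between 0.74 and 1.22; about 0.05 past that a rubber stop ends the swing. Let go before the click it springs shut; after it, it rises by up to 0.08 and stays.
- pole_grip (a point): Middle of the pole's handle, to be grasped. Wooden bar 112 mm long, 20 mm square, from 64 mm behind this point to 48 mm ahead. Axes of the pole: x towards the hook, y across, z away from the prong. Home in its rest it slopes up 35 degrees to the hook, 95 mm above the worktop. Gripped across y by a gripper pointing straight down and kept at that slope, the hook fits the eye at every flap angle.
- pole_hook (a point): Middle of the hook's prong, axes as the pole. A 9 mm steel rod runs on from the handle; 150 mm ahead of pole_grip it bends square into a 9 mm prong to -z, which ends round 24.5 mm from the rod's centre line. This point is 10 mm to -z of that line.
- pole: The hooked pole, wood and steel, 0.12 kg, about 225 mm long. Origin at pole_grip; these axes are level when the pole is home (x level towards the hook, z up), so the pole slopes up 35 degrees from this x.
- rest_seat (a point): Where pole_grip lies, with the pole's axes, when the pole is home. The fixed rest, in front of the sink, has a foot 190 x 60 mm, a flared wooden saddle, 25 mm wide at its floor, under the handle's rear end (from 40 mm behind the grip to an end board at 65 mm) and a steel wire fork, 12 mm clear and flared above, under the rod 100 mm ahead. The pole is lifted out and laid in straight up and down.
- pepper: Wooden pepper mill, 58 mm across, 130 mm high, standing on the worktop right of the cupboard; bystander. Origin at the centre of its foot.
- tea: Tea carton 63 x 77 x 112 mm standing right of the cupboard; bystander. Origin at the centre of its underside.
- timer: Round white kitchen timer, 61 mm across, 49 mm high, on the worktop right of the work; bystander. Origin at the centre of its underside.
- flap_edge (a point): Middle of the flap's free (upper) edge, 152 mm from the hinge; axes as the flap. Felt at the eye, the spring takes 2 to 6 N along the eye's arc; just before the click the stay's pawl brings that to 6 to 10 N; then the rubber stop stiffens by about 3 to 4 N per mm. A push or pull of more than 18 N between pole and flap spoils the stay.

How it is judged:
By the outcome, as a careful person would: the job done as asked, in the order asked, and still so for the second after the job is handed in, with the robot touching nothing.
It also fails if it takes over 72 s, if anything falls off the work surface, if the arm or the gripper's body presses on something with over 40 N, if the wrist force passes 120 N, or if a joint passes its speed limit or range.

ROBOT

A 6-joint arm with a two-finger parallel gripper is mounted at the origin on a cart in front of the work surface, level with it; the furniture and walls round the work are solid. World frame = base frame: x ahead of the robot, y to its left, z up, the work surface at z = 0. Lengths are in mm, angles in rad, forces in N, time in s.
With the tool pointing down it reaches from about 325 to 875 mm from the base axis. Payload 4.4 kg.
Tool frame: the origin (TCP) lies on the centre line of the jaws, within the pads' length; the fingertips stand ahead of it and the grasp point (between the pads) lies 6 mm ahead of it (ctrl.tcp_to_tips is the z of the fingertips in the tool frame, in mm); z points along the fingers, y is the line along which they close (so a half turn about z gives the same grasp; the last joint's range is limited). The gripper opens to 85 mm and grips with 20 to 120 N. Pads are 22 mm wide; open, the fingers measure 114 mm over their backs; the gripper's body (76 mm by 85 mm) begins 54 mm behind the grasp point. The pads swing forward as they close: fully open they stand 13 mm farther back than shut.
Start: joints at [-0.15, 0.207, 1.542, -0, 1.393, -0.15], TCP at [575.002, -0.012, 256.282] pointing down, gripper open.
Joint ranges: [-2.73, 2.73], [-0.86, 2.22], [0.23, 2.46], [-1.11, 4.25], [0.08, 2.63], [-2.82, 2.82]. Speed limits (rad/s): [2.79, 2.79, 3.14, 3.14, 3.14, 3.14].

INTERFACE

Orientations are given as a 3x3 rotation matrix whose columns are the frame's x, y, z axes.
In Python, from plant import ctrl, sensors, optics gives the robot as it stands. Calls block until the motion is done:
- ctrl.move_ptp(position, orientation): joint-space move of the TCP to a pose.
- ctrl.move_l(position, rot=None, vel=150, threshold=None): straight line of the TCP; rot=None keeps the orientation; vel is the mean speed in mm/s. With threshold (N) it stops when the force on the tool has changed by that much, and returns True; else False.
- ctrl.set_joints(angles): joint-space move.
- ctrl.gripper_to(opening, force=None): finger opening in mm; force is the grip in N (None keeps the last); returns when the fingers have stopped.
- ctrl.hold(seconds).
- ctrl.solve_ik(position, orientation): joint angles nearest the present ones, or None.
- sensors.read_state(): the state.
- optics.grab_frame(name): name is "scene" or "side" or "wrist"; returns (picture, depth): 400x640x3 uint8, red, green, blue; 400x640 float32, mm along the optical axis (not along the pixel's ray), 0 where there is no reading.
- optics.camera_params(name): a dict with "mtx" (3x3 intrinsics, pixels), "k1" (the pictures are not rectified: a ray, as slopes to the right and down, at radius r is drawn at 1 + k1 r^2 times it, then the intrinsics apply), "R" (3x3) and "t" (3): a world point X has camera coordinates R X + t; the wrist camera has in their place "T_tool_cam" (4x4, takes a point from camera to tool coordinates, whose origin is the TCP and whose axes are the flange's). Camera axes: x right, y down, z forward; pixel columns grow to the right and rows downward; lengths in mm; the calibration is good to about 2 mm. A picture is of the moment at which its call begins: read the wrist's pose just before it. camera_params takes no time and is no camera call.
A pose or a line that the arm cannot do raises ctrl.MotionError and nothing moves.
- ctrl.finish_job(): hands the job in; it is judged then, once.
The state is a dict: "t": time; "q": joint angles; "qvel": joint speeds; "tau": joint torques, N m; "eef_pos": TCP position; "eef_rot": TCP orientation; "force": force on the tool from outside, world axes, zero at the start; "wrist_torque": the same for the moment, N m; "grip_width": finger opening in mm; "grasp_force": force on a finger pad.
Only numpy, scipy, OpenCV 4.12 (cv2) and the standard library are available. Lean on these libraries where they do the work, as an engineer would, in place of code of your own. Each camera call takes 0.05 s, during which the arm holds its last target. There are 200 camera calls.

## Working session

There is one attempt and no reset: what is moved stays moved. The work goes in short steps, each a Python script; the robot and the scene stay as the last script left them, time stands still between calls to the robot, and variables do not carry over. Pictures are saved under pics/ and viewed, at most 13 in all, crops included, and the job is handed in when it is done.

```bash
ls; mkdir -p pics; python3 - <<'E'
from plant import ctrl,sensors,optics
import cv2,numpy as np
for n in("scene","side"):
    im,d=optics.grab_frame(n); cv2.imwrite(f"pics/{n}0.png",im[:,:,::-1]); np.savez(f"pics/{n}0.npz",im=im,d=d)
    print(n,optics.camera_params(n))
print(optics.camera_params("wrist"),ctrl.tcp_to_tips); print(sensors.read_state())
E
```

```text
pics
scene {'mtx': array([[469.62629625,   0.        , 323.18564697],
       [  0.        , 469.62629625, 203.80100184],
       [  0.        ,   0.        ,   1.        ]]), 'k1': 0.04425016613018274, 'R': array([[-0.76325388, -0.64605511,  0.00750376],
       [-0.47784931,  0.55664143, -0.6795663 ],
       [ 0.43486038, -0.52226728, -0.73357572]]), 't': array([ 330.55974466,  499.78491128, 1395.91008256])}
side {'mtx': array([[379.50727419,   0.        , 320.21910933],
       [  0.        , 379.50727419, 200.39694583],
       [  0.        ,   0.        ,   1.        ]]), 'k1': -0.012797550013104616, 'R': array([[ 0.90720336, -0.42054406,  0.01116943],
       [-0.31235098, -0.6911182 , -0.65176107],
       [ 0.28181364,  0.58779105, -0.7583421 ]]), 't': array([-587.04696109,  211.21734729, 1382.47620806])}
{'mtx': array([[346.60023313,   0.        , 321.82243266],
       [  0.        , 346.60023313, 200.93140325],
       [  0.        ,   0.        ,   1.        ]]), 'k1': -0.036839788161852585, 'T_tool_cam': array([[-2.23148737e-03, -9.62177015e-01, -2.72415880e-01,
         6.852670
[... 363 characters left out ...]
       1.39349524e+00, -1.50496139e-01]), 'qvel': array([ 0.00041319, -0.00346573, -0.00302185, -0.00086409, -0.00034919,
        0.00127388]), 'tau': array([-6.50861111e-04, -3.84093010e+01, -2.92548752e+01, -2.51638894e-04,
        4.84987657e-03,  7.72491080e-05]), 'eef_pos': array([5.74359044e+02, 9.99567019e-02, 2.55219716e+02]), 'eef_rot': array([[-1.55755610e-05,  9.99997863e-01, -2.06719212e-03],
       [ 9.99999949e-01,  1.62378226e-05,  3.20351312e-04],
       [ 3.20384194e-04, -2.06718702e-03, -9.99997812e-01]]), 'force': array([ 0.46667922,  0.33534143, -0.16036621]), 'wrist_torque': array([0.04140142, 0.033358  , 0.02323558]), 'grasp_force': 0.0, 'grip_width': 85.40409620626764}
```

View pics/scene0.png

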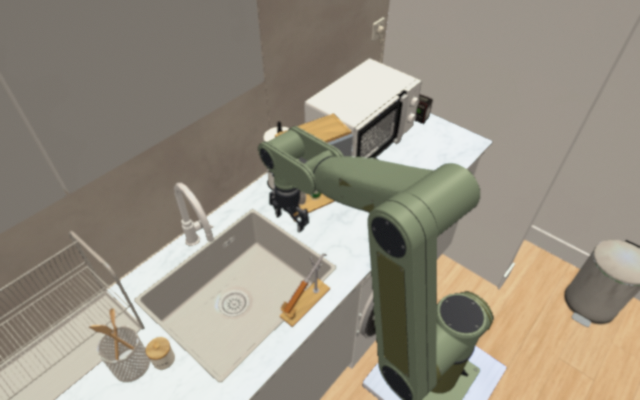

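View pics/side0.png

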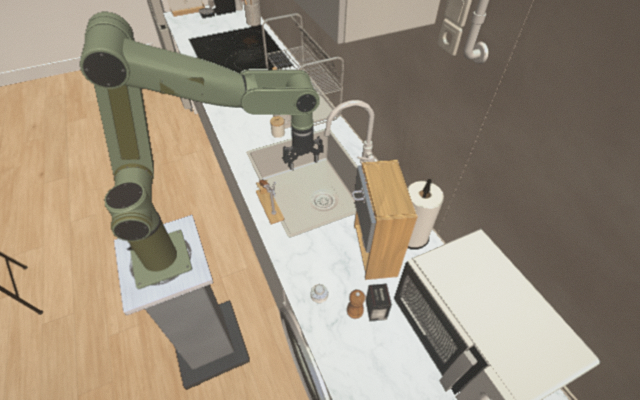

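```bash
cat > h.py <<'E'
from plant import ctrl,sensors,optics
import cv2,numpy as np
def rays(p,uv):
    uv=np.asarray(uv,float).reshape(-1,2); K=p["mtx"]
    return cv2.undistortPoints(uv.reshape(-1,1,2),K,np.array([p["k1"],0,0,0,0.])).reshape(-1,2)
def ext(n,st=None):
    p=optics.camera_params(n)
    if n!="wrist":
        R=p["R"].T; return p,R,-R@p["t"]
    T=p["T_tool_cam"]; return p,st["eef_rot"]@T[:3,:3],st["eef_rot"]@T[:3,3]+st["eef_pos"]
def world(n,uv,d,st=None):
    p,R,c=ext(n,st); r=rays(p,uv); uv=np.asarray(uv).reshape(-1,2).astype(int)
    z=d[uv[:,1],uv[:,0]][:,None]
    return np.c_[r,np.ones(len(r))]*z@R.T+c
def cloud(n,d,st=None,box=(0,0,640,400)):
    u,v=np.meshgrid(np.arange(box[0],box[2]),np.arange(box[1],box[3])); uv=np.c_[u.ravel(),v.ravel()]
    return world(n,uv,d,st),uv
def plane(n,uv,z,st=None):
    p,R,c=ext(n,st); r=rays(p,uv); D=np.c_[r,np.ones(len(r))]@R.T
    return c+D*((z-c[2])/D[:,2])[:,None]
def proj(n,X,st=None):
    p,R,c=ext(n,st); x=(np.asarray(X,float).reshape(-1,3)-c)@R
    return cv2.projectPoints(x.reshape(-1,1,3),np.zeros(3),np.zeros(3),p["mtx"],np.array([p["k1"],0,0,0,0.]))[0].reshape(-1,2)
def down(yaw):  # tool y axis at 'yaw' in the world, z down
    y=np.array([np.cos(yaw),np.sin(yaw),0]); z=np.array([0,0,-1.]); return np.c_[np.cross(y,z),y,z]
def shot(name,f):
    st=sensors.read_state(); im,d=optics.grab_frame(name); cv2.imwrite(f"pics/{f}.png",im[:,:,::-1]); np.savez(f"pics/{f}.npz",im=im,d=d,p=st["eef_pos"],r=st["eef_rot"]); return im,d,st
E
python3 - <<'E'
from h import *
a=np.load("pics/side0.npz"); b=np.load("pics/scene0.npz")
A=cv2.resize(a["im"][150:330,240:430],None,fx=3.2,fy=3.2,interpolation=2)[:,:,::-1]
B=cv2.resize(b["im"][240:330,265:340],None,fx=4,fy=4,interpolation=2)[:,:,::-1]
cv2.imwrite("pics/cropA.png",A); print(A.shape)
X,uv=cloud("side",a["d"],None,(355,150,420,280))
m=(X[:,2]>330)&(X[:,2]<360); P=X[m]; print("top",cv2.minAreaRect(P[:,:2].astype(np.float32)),np.median(P,0))
X,uv=cloud("side",a["d"],None,(250,170,292,230)); m=(X[:,2]>3)&(X[:,2]<22)
print("foot",cv2.minAreaRect(X[m][:,:2].astype(np.float32)),m.sum())
for n,d,p in(("side",a["d"],[(268,187),(275,205),(262,182),(273,218),(319,292),(356,300),(378,300),(360,200)]),("scene",b["d"],[(294,300),(288,310),(316,268),(325,256)])):
    print(n,np.round(world(n,p,d)))
E
```

```text
(576, 608, 3)
top ((726.0313720703125, -290.9369201660156), (245.54953002929688, 135.46871948242188), 71.39237976074219) [ 722.95822321 -307.89384629  343.39985142]
foot ((427.01605224609375, 107.35562896728516), (358.0825500488281, 110.35741424560547), 89.02790832519531) 474
side [[ 448.   41.  143.]
 [ 470.   54.   13.]
 [ 446.  115.  100.]
 [ 439.   -8.   16.]
 [ 463. -385.   47.]
 [ 540. -488.  115.]
 [ 603. -515.  111.]
 [ 645. -284.  318.]]
scene [[ 443.  129.   93.]
 [ 445.  156.   66.]
 [ 443.   25.  149.]
 [ 524. -117.   -5.]]
```

View pics/cropA.png

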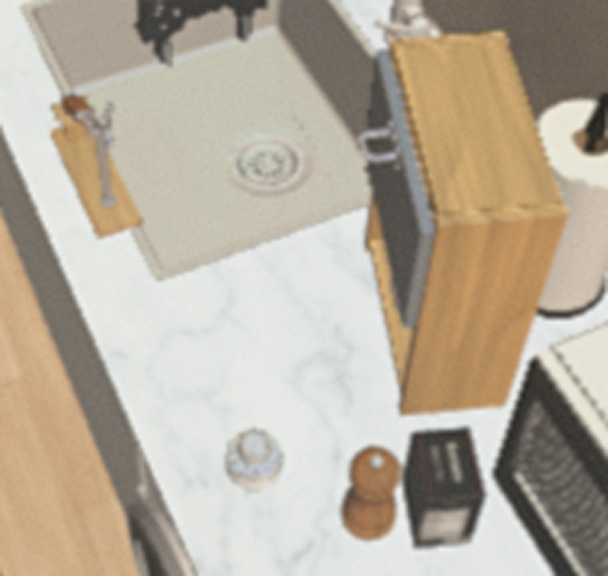

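```bash
python3 - <<'E'
from h import *
ctrl.move_ptp([445,100,300],down(0)); im,d,st=shot("wrist","w_rest")
print(down(0),st["eef_rot"].round(2),st["eef_pos"])
X,uv=cloud("wrist",d,st); m=(X[:,2]>4)&(X[:,2]<18)&(abs(X[:,0]-445)<80)&(X[:,1]<220)&(X[:,1]>-80)
print("foot",cv2.minAreaRect(X[m][:,:2].astype(np.float32)))
u=np.deg2rad(-19); U=np.array([np.cos(u),np.sin(u),0])
ctrl.move_ptp(np.array([650,-270,400])-60*U,down(u+np.pi/2)); im2,d2,st=shot("wrist","w_eye"); print(st["q"].round(2))
cv2.imwrite("pics/both.png",np.vstack([im[50:350,120:520],im2[100:400,120:520]])[:,:,::-1])
X,uv=cloud("wrist",d2,st); m=(X[:,2]>338)&(X[:,2]<352); print("top",cv2.minAreaRect(X[m][:,:2].astype(np.float32)))
E
```

```text
[[-0.  1.  0.]
 [ 1.  0.  0.]
 [ 0.  0. -1.]] [[-0.  1.  0.]
 [ 1.  0. -0.]
 [-0.  0. -1.]] [445.55731991  99.73072728 299.9928342 ]
foot ((450.679931640625, 67.71949768066406), (96.97013854980469, 294.2582702636719), 11.149250984191895)
[-0.53  0.29  1.15  0.    1.7  -1.77]
top ((690.1420288085938, -252.0199737548828), (188.9510040283203, 17.343000411987305), 64.23150634765625)
```

View pics/both.png

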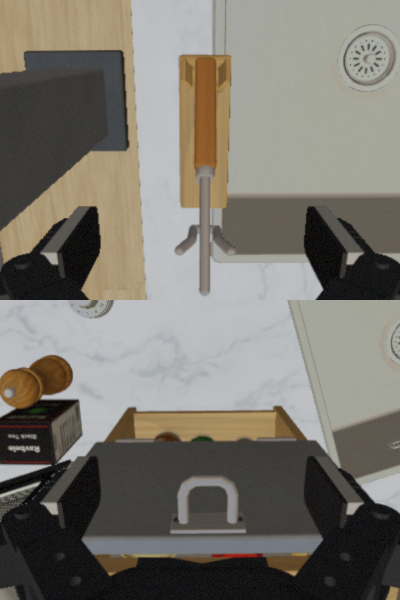

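```bash
python3 - <<'E'
from h import *
def ld(f):
    a=np.load(f"pics/{f}.npz"); return a["im"],a["d"],dict(eef_pos=a["p"],eef_rot=a["r"])
im,d,st=ld("w_rest")
for r in (115,135,155,175,195,210,225,250,275,300,325,338):
    # handle/rod samples: those columns above foot
    X,uv=cloud("wrist",d,st,(295,r,360,r+1)); hsv=cv2.cvtColor(im[r:r+1,295:360],cv2.COLOR_RGB2HSV)[0]
    zz=np.max(X[:,2][25:38]); m=(X[:,2]>zz-9)&(abs(X[:,0]-445)<20)
    print(r,uv[m][:,0].min(),uv[m][:,0].max(),X[m].mean(0).round(1),np.median(X[m],0).round(1))
im,d,st=ld("w_eye")
X,uv=cloud("wrist",d,st,(190,240,450,345))
m=(X[:,2]>190)&(X[:,2]<330)&(X[:,0]>600)
P=X[m]
# RANSAC plane
rng=np.random.default_rng(0);best=0
for _ in range(300):
    a=P[rng.choice(len(P),3,False)]; n=np.cross(a[1]-a[0],a[2]-a[0]); n/=np.linalg.norm(n)+1e-9
    k=abs((P-a[0])@n)<2
    if k.sum()>best: best=k.sum();K=k
c=P[K].mean(0); n=np.linalg.svd(P[K]-c,full_matrices=False)[2][2]; n*=np.sign(n[0]); print("face n",n,"c",c,best,np.rad2deg(np.arctan2(n[1],n[0])))
u=np.array([n[0],n[1],0])/np.hypot(n[0],n[1]); y=np.array([-u[1],u[0],0])
q=np.c_[(P-c)@u,P@y,P[:,2]]
print("face y ext",np.percentile(q[K][:,1],[0.5,99.5]),"z",np.percentile(q[K][:,2],[0.5,99.5]))
e=(q[:,0]<-12)&(q[:,2]>295)&(q[:,0]>-50)&(abs(q[:,1]-np.median(q[K][:,1]))<60)
E=q[e]; U2=uv[m][e]; print(len(E),"eye n,y,z",np.percentile(E,[1,50,99],axis=0).round(1),U2.min(0),U2.max(0))
bar=E[:,0]<E[:,0].min()+8; print("bar mean",E[bar].mean(0), "world",P[e][bar].mean(0),"cu",c@u)
np.savez("eye.npz",u=u,y=y,c=c)
B=cv2.resize(im[255:350,285:375],None,fx=6,fy=6,interpolation=2)[:,:,::-1]; cv2.imwrite("pics/eyecrop.png",B)
E
```

```text
115 303 335 [447.5 156.8  72.5] [448.  156.9  72.8]
135 315 335 [448.4 138.8  85.5] [448.4 138.7  85.5]
155 315 335 [448.3 121.5  98.1] [448.3 121.6  98.3]
175 314 335 [447.7 104.9 109.4] [447.7 104.9 109.3]
195 314 335 [447.6  89.2 120.8] [447.6  89.2 120.9]
210 314 335 [447.6  77.7 128.7] [447.6  77.7 128.8]
225 316 333 [447.5  64.8 131.6] [447.5  64.9 132. ]
250 320 340 [447.2  57.1 168. ] [447.   46.1 143.3]
275 304 333 [446.8  37.9 173. ] [446.5  28.5 155.2]
300 296 347 [443.2  17.3 175.7] [444.8  19.3 178.9]
325 319 329 [446.7  -4.2 178.2] [446.7  -4.1 178.3]
338 319 329 [446.7 -12.1 184. ] [446.7 -12.2 183.9]
face n [ 9.47655885e-01 -3.19292779e-01 -6.66939775e-04] c [ 660.29351885 -273.37312504  268.48804749] 16790 -18.62016485222425
face y ext [-152.24139361   65.13038886] z [191.02148609 329.62139061]
1065 eye n,y,z [[-35.7 -64.  320.2]
 [-29.1 -44.7 324. ]
 [-12.5 -26.2 325.8]] [297 274] [357 311]
bar mean [-32.40429872 -45.16619825 323.61647462] world [ 630.56577972 -260.11687604  323.61647462] cu 713.0172623719272
```

View pics/eyecrop.png

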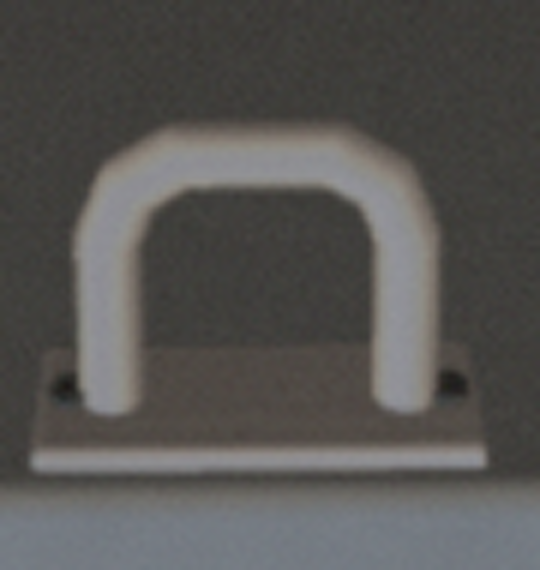

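```bash
cat >> h.py <<'E'
SEAT=np.array([448.1,107.8,95.]); YAWS=np.deg2rad(-90.6)
e=np.load("eye.npz"); U=e["u"]; Y=e["y"]; YAWE=np.arctan2(U[1],U[0]); Z=np.array([0,0,1.])
HU,HY,HZ=719.8,-45.1,182.
s35,c35=np.sin(np.deg2rad(35)),np.cos(np.deg2rad(35))
PX=c35*U+s35*Z; PZ=-s35*U+c35*Z
def bar(th): return (HU-39*np.cos(th)-138*np.sin(th))*U+HY*Y+(HZ-39*np.sin(th)+138*np.cos(th))*Z
ZB=-11.
def tcp(th,dx=8.,dz=ZB):  # TCP for the bar centre at dx behind the prong axis, dz from the rod line
    return bar(th)-PX*(150-dx)-PZ*dz+6*Z
RE=down(YAWE+np.pi/2); RS=down(YAWS+np.pi/2)
def frc():
    f=np.mean([sensors.read_state()["force"] for _ in range(1)],0); return np.array([f@U,f@Y,f[2]])
E
python3 - <<'E'
from h import *
P=SEAT+6*Z
ctrl.move_ptp(P+[0,0,100],RS); ctrl.move_l(P,vel=120); 
f0=frc(); ctrl.gripper_to(10,100); s=sensors.read_state(); print(s["grip_width"],s["grasp_force"],f0,s["eef_pos"],P,frc())
ctrl.move_l(P+[0,0,150],vel=120); s=sensors.read_state(); print(s["grip_width"],frc(),s["t"],s["wrist_torque"])
ctrl.move_ptp(tcp(0,13+60,-45),RE); ctrl.hold(.3); print(frc(),sensors.read_state()["t"],sensors.read_state()["eef_pos"],tcp(0,73,-45))
im,d,_=shot("side","s1"); im2,d2,_=shot("scene","c1")
p=proj("side",tcp(0,73,-45)+PX*150-6*Z)[0].astype(int); print(p)
cv2.imwrite("pics/s1c.png",cv2.resize(im[p[1]-40:p[1]+60,p[0]-80:p[0]+60],None,fx=5,fy=5,interpolation=2)[:,:,::-1])
E
```

```text
18.52638365939397 97.62863516807556 [-0.02962837 -0.9715142   0.23104193] [448.58946696 107.82705689 101.47720779] [448.1 107.8 101. ] [1.06598067 0.0755228  2.25755288]
19.041440820313586 [-0.64005737  0.66615073 -0.49078605] 7.1083 [0.02546903 0.02608352 0.01452838]
[-0.44751591 -0.98052739 -0.61530188] 9.0333 [ 546.60921383 -231.15965029  318.73499857] [ 546.53113723 -231.73331066  318.69645639]
[365 176]
```

View pics/s1c.png

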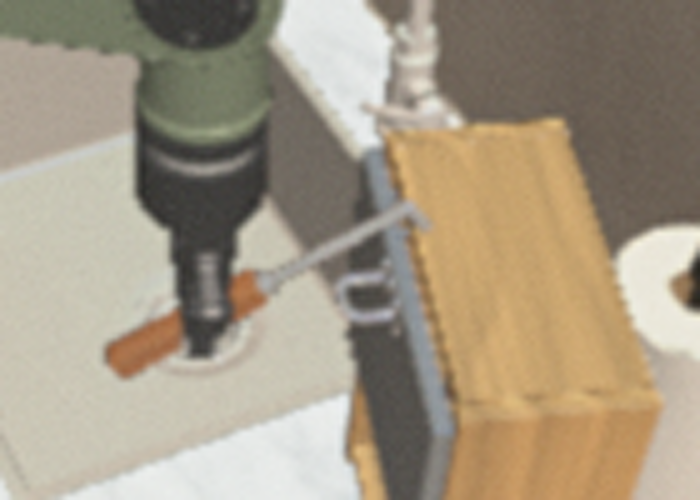

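```bash
python3 - <<'E'
from h import *
ctrl.move_l(tcp(0,13,-40),vel=100); ctrl.hold(.2); print(frc(),sensors.read_state()["eef_pos"]-tcp(0,13,-40))
im,d,_=shot("side","s2"); im2,d2,_=shot("scene","c2")
out=[]
for n,I in(("side",im),("scene",im2)):
    g=tcp(0,13,-40)-6*Z
    pts=proj(n,[g+PX*150,g+PX*150-PZ*24.5,bar(0),bar(0)+12.5*Y,bar(0)-12.5*Y]); c=pts[0].round().astype(int); print(n,((pts-c+[30,30])*9).round())
    out.append(cv2.resize(I[c[1]-30:c[1]+30,c[0]-30:c[0]+30],None,fx=6.5,fy=6.5,interpolation=2))
    print(((pts-c+[30,30])*6.5).round())
cv2.imwrite("pics/c2.png",np.hstack(out)[:,:,::-1])
E
```

```text
[ 0.52886958  0.01521155 -0.75890322] [ 0.64266199 -0.33904819  0.6081707 ]
side [[271. 270.]
 [308. 308.]
 [299. 348.]
 [293. 321.]
 [305. 375.]]
[[196. 195.]
 [223. 222.]
 [216. 251.]
 [211. 232.]
 [220. 271.]]
scene [[272. 267.]
 [251. 287.]
 [252. 331.]
 [224. 343.]
 [281. 320.]]
[[196. 193.]
 [181. 207.]
 [182. 239.]
 [162. 247.]
 [203. 231.]]
```

View pics/c2.png

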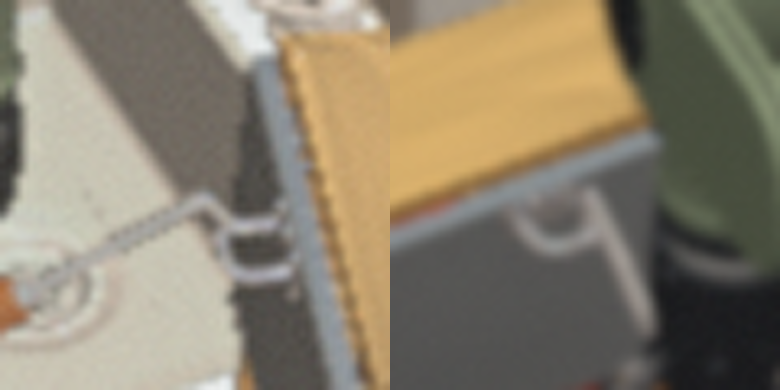

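```bash
python3 - <<'E'
from h import *
ctrl.move_l(tcp(0,14.5,-40),vel=80)
hit=ctrl.move_l(tcp(0,14.5,ZB),vel=50,threshold=4); ctrl.hold(.2); f0=frc(); print("ins hit",hit,f0,sensors.read_state()["eef_pos"]-tcp(0,14.5,ZB))
if not hit:
    for dx in (12,10,8,7,6,5,4,3):
        h=ctrl.move_l(tcp(0,dx,ZB),vel=25,threshold=4); f=frc()-f0; print(dx,h,f.round(2))
        if h or np.hypot(f[0],f[2])>2.5: break
im,d,_=shot("side","s3"); 
c=proj("side",bar(0))[0].astype(int)
cv2.imwrite("pics/c3.png",cv2.resize(im[c[1]-35:c[1]+35,c[0]-45:c[0]+35],None,fx=6,fy=6,interpolation=2)[:,:,::-1])
print(sensors.read_state()["t"],sensors.read_state()["grip_width"]); np.save("f0.npy",f0)
E
```

```text
ins hit False [-0.31039441  0.8897997  -1.90673151] [ 0.08763224 -0.09483714  0.45360786]
12 False [ 0.11 -0.31  0.67]
10 False [ 0.36 -0.59  0.44]
8 False [ 1.29 -0.5   0.88]
7 False [ 2.56 -1.18  1.16]
12.4167 18.51459136965926
```

View pics/c3.png

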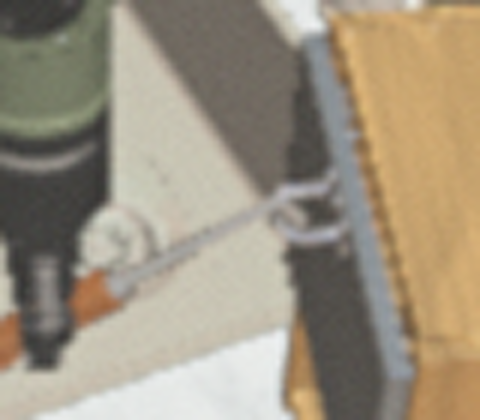

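```bash
python3 - <<'E'
from h import *
f0=np.load("f0.npy"); DX=7.5
def go(th,v):
    ctrl.move_l(tcp(th,DX),vel=v,threshold=12)
    f=frc()-f0; t=np.array([39*np.sin(th)-138*np.cos(th),-39*np.cos(th)-138*np.sin(th)])/143.4; r=np.array([-t[1],t[0]])
    F=f[[0,2]]; return -F@t,F@r,f[1]
th=0;log=[];pk=0;why="max"
while th<1.30:
    th+=0.03 if th<0.66 else 0.010
    a,r,l=go(th,30 if th<.69 else 15); log.append((round(th,3),round(a,1),round(r,1),round(l,1)))
    tot=np.hypot(a,r)
    if tot>11: why="force"; break
    if th>0.7:
        pk=max(pk,a)
        if pk>5.5 and a<pk-2.5: why="click"; break
    if th>0.3 and a<0.5: why="lost"; break
print(why,log,sensors.read_state()["t"]); np.save("th.npy",th)
E
```

```text
click [(0.03, np.float64(2.2), np.float64(-1.8), np.float64(-1.5)), (0.06, np.float64(3.5), np.float64(-2.5), np.float64(-2.1)), (0.09, np.float64(2.5), np.float64(-1.6), np.float64(-0.6)), (0.12, np.float64(3.1), np.float64(-1.0), np.float64(-0.3)), (0.15, np.float64(3.8), np.float64(-2.2), np.float64(-0.5)), (0.18, np.float64(2.3), np.float64(-1.8), np.float64(-0.3)), (0.21, np.float64(2.7), np.float64(-1.6), np.float64(-0.3)), (0.24, np.float64(2.1), np.float64(-1.6), np.float64(-1.1)), (0.27, np.float64(3.4), np.float64(-1.9), np.float64(-1.0)), (0.3, np.float64(2.9), np.float64(-1.4), np.float64(-1.3)), (0.33, np.float64(3.4), np.float64(-2.0), np.float64(-0.9)), (0.36, np.float64(4.0), np.float64(-0.5), np.float64(-0.6)), (0.39, np.float64(2.9), np.float64(-1.7), np.float64(-0.3)), (0.42, np.float64(3.4), np.float64(-1.4), np.float64(-1.0)), (0.45, np.float64(4.0), np.float64(0.6), np.float64(-1.1)), (0.48, np.float64(2.5), np.float64(-0.6), np.float64(-0.9)), (0.51, np.float64(3.2), np.float64(-1.1), np.float64(-0.9)), (0.54, np.float64(3.3), np.float64(-0.5), np.float64(-0.9)), (0.57, np.float64(6.4), np.float64(0.1), np.float64(-1.7)), (0.6, np.float64(7.9), np.float64(0.3), np.float64(-0.1)), (0.63, np.float64(7.9), np.float64(0.0), np.float64(-1.1)), (0.66, np.float64(7.0), np.float64(0.0), np.float64(-1.3)), (0.67, np.float64(6.2), np.float64(0.4), np.float64(-0.6)), (0.68, np.float64(7.1), np.float64(-0.1), np.float64(-0.9)), (0.69, np.float64(6.8), np.float64(-0.2), np.float64(-0.8)), (0.7, np.float64(6.5), np.float64(-1.2), np.float64(-1.2)), (0.71, np.float64(5.7), np.float64(-0.6), np.float64(-1.5)), (0.72, np.float64(4.7), np.float64(0.5), np.float64(-0.6)), (0.73, np.float64(4.3), np.float64(-0.6), np.float64(-0.8)), (0.74, np.float64(3.3), np.float64(0.1), np.float64(-1.5))] 20.8167
```

```bash
python3 - <<'E'
from h import *
f0=np.load("f0.npy"); DX=7.5; th=float(np.load("th.npy"))
log=[];why="max"
while th<1.30:
    th+=0.008
    ctrl.move_l(tcp(th,DX),vel=15,threshold=8)
    f=np.mean([frc(),(ctrl.hold(.02),frc())[1]],0)-f0; t=np.array([39*np.sin(th)-138*np.cos(th),-39*np.cos(th)-138*np.sin(th)])/143.4; r=np.array([-t[1],t[0]])
    F=f[[0,2]]; a,r=-F@t,F@r; log.append((round(th,3),float(round(a,1)),float(round(r,1))))
    if np.hypot(a,r)>9: why="force"; break
    if a<0.3: why="lost"; break
print(why,log,sensors.read_state()["t"]); np.save("th.npy",th)
im,d,_=shot("side","s4"); c=proj("side",bar(th))[0].astype(int)
cv2.imwrite("pics/c4.png",cv2.resize(im[c[1]-50:c[1]+50,c[0]-50:c[0]+60],None,fx=5,fy=5,interpolation=2)[:,:,::-1])
E
```

```text
force [(0.748, 3.5, 0.2), (0.756, 4.1, -0.3), (0.764, 3.4, 0.6), (0.772, 3.4, 0.6), (0.78, 3.3, 0.4), (0.788, 4.0, 0.3), (0.796, 3.9, 0.1), (0.804, 4.3, 0.0), (0.812, 4.4, 0.7), (0.82, 5.8, 1.1), (0.828, 7.6, 1.7), (0.836, 8.1, 2.0), (0.844, 9.5, 1.0)] 24.2833
```

```bash
python3 - <<'E'
from h import *
f0=np.load("f0.npy"); DX=7.5; th=float(np.load("th.npy"))
log=[];why="max";end=th-.16;n=0
while th>end:
    th-=0.01
    ctrl.move_l(tcp(th,DX),vel=20)
    f=np.mean([frc(),(ctrl.hold(.02),frc())[1]],0)-f0; t=np.array([39*np.sin(th)-138*np.cos(th),-39*np.cos(th)-138*np.sin(th)])/143.4; r=np.array([-t[1],t[0]])
    F=f[[0,2]]; a,r=-F@t,F@r; log.append((round(th,3),float(round(a,1)),float(round(r,1))))
    n=n+1 if a<0.9 else 0
    if n==2: why="free"; break
print(why,log,sensors.read_state()["t"]); np.save("th.npy",th)
im,d,_=shot("side","s5"); c=proj("side",bar(th))[0].astype(int)
cv2.imwrite("pics/c5.png",cv2.resize(im[c[1]-50:c[1]+50,c[0]-50:c[0]+60],None,fx=5,fy=5,interpolation=2)[:,:,::-1])
E
```

```text
free [(0.834, 8.7, 1.8), (0.824, 8.0, 1.3), (0.814, 7.3, 1.4), (0.804, 4.7, 1.3), (0.794, 4.1, 0.8), (0.784, 3.8, 1.0), (0.774, 3.8, 0.6), (0.764, 3.2, 0.1), (0.754, 1.1, -0.3), (0.744, 0.6, -0.3), (0.734, 0.9, -0.6), (0.724, 1.2, 0.3), (0.714, 0.6, -0.7), (0.704, 0.8, 0.6)] 28.0667
```

View pics/c5.png

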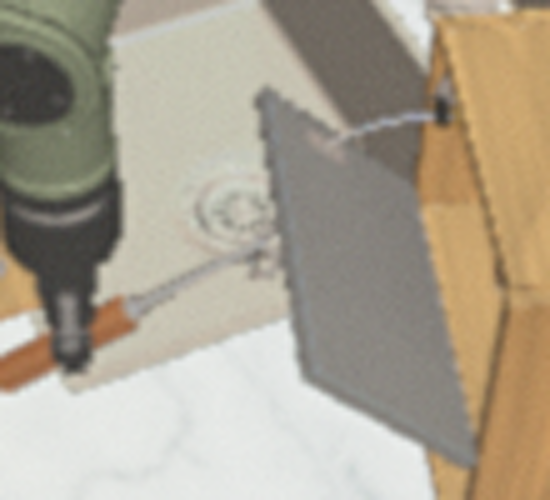

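```bash
python3 - <<'E'
from h import *
TH=.755
print(ctrl.move_l(tcp(TH,15.5,ZB),vel=25,threshold=5),frc())
print(ctrl.move_l(tcp(TH,15.5,-48),vel=40,threshold=4),frc())
p=sensors.read_state()["eef_pos"]; ctrl.move_l(p-60*U+60*Z,vel=120)
P=SEAT+6*Z
ctrl.move_ptp(P+[0,0,150],RS); s=sensors.read_state(); print(s["t"],s["grip_width"],s["eef_pos"])
im,d,_=shot("side","s6"); im2,_,_=shot("scene","c6")
a=cv2.resize(im[130:260,230:400],None,fx=2.35,fy=2.35,interpolation=2)
q=proj("scene",SEAT+[0,-60,180])[0].astype(int); b=cv2.resize(im2[q[1]-50:q[1]+80,q[0]-75:q[0]+75],None,fx=2.35,fy=2.35,interpolation=2)
cv2.imwrite("pics/c6.png",np.hstack([a,b])[:,:,::-1])
E
```

```text
False [-0.19707591 -0.11908501 -1.47071106]
False [-0.53186165 -0.53134454 -1.55675708]
32.0333 18.390699915408202 [448.17232758 107.47601546 250.80236519]
```

View pics/c6.png

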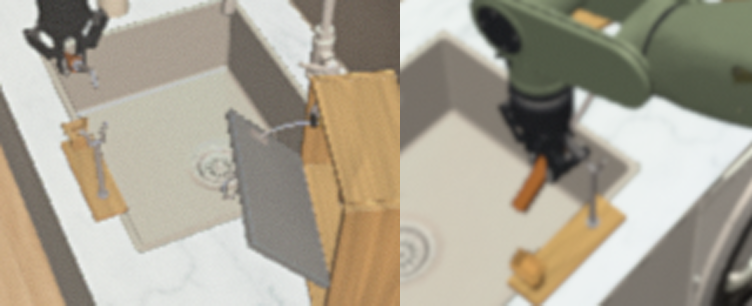

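```bash
python3 - <<'E'
from h import *
P=SEAT+6*Z
for n,f in(("scene","c6"),("side","s6")):
    g=np.load(f"pics/{f}.npz"); X,uv=cloud(n,g["d"]); h=cv2.cvtColor(g["im"],cv2.COLOR_RGB2HSV).reshape(-1,3)
    S=SEAT+[0,0,150]; m=(abs(X-S)<[20,75,70]).all(1)&(h[:,0]<22)&(h[:,1]>120); Q=X[m]
    if len(Q)>8: print(n,len(Q),Q.mean(0),np.polyfit(Q[:,1],Q[:,2],1),Q[:,1].min(),Q[:,1].max())
    m=(abs(X-(S+[0,-100,70]))<[15,35,30]).all(1)
    if m.sum()>5: Q=X[m]; print(" rod",len(Q),np.polyfit(Q[:,1],Q[:,2],1)@[7.8,1],Q.mean(0))
ctrl.move_l(P+[0,0,40],vel=120); ctrl.hold(.2); f0=frc()
h=ctrl.move_l(P+[0,0,0.5],vel=30,threshold=6); print("hit",h,sensors.read_state()["eef_pos"]-P,frc()-f0)
E
```

```text
scene 138 [445.86517529 134.32981659 238.72339895] [ -0.77874791 343.33246231] 107.31815436118313 162.4465317986813
 rod 22 312.6859563425977 [445.22708659  32.71110468 300.27102145]
side 9 [447.83039099 102.22657313 257.64461489] [ -0.69330053 328.51835196] 75.08435443087433 138.19523948104666
 rod 27 312.50656062812953 [448.22559155  -7.14691547 319.57826263]
hit False [0.23805631 0.01125832 0.70057652] [ 1.04304504 -1.00630643  0.03914647]
```

```bash
python3 - <<'E'
from h import *
P=SEAT+6*Z
h=ctrl.move_l(P-[0,0,0.7],vel=15,threshold=3); print("hit",h,sensors.read_state()["eef_pos"]-P,frc())
ctrl.gripper_to(85); ctrl.hold(.3); ctrl.move_l(P+[0,0,130],vel=150)
ctrl.move_ptp([445,100,300],down(0)); ctrl.hold(.2)
im,d,st=shot("wrist","w_end"); a=np.load("pics/w_rest.npz"); st0=dict(eef_pos=a["p"],eef_rot=a["r"])
for r in (135,155,175,195,210,225,325,338):
    o=[]
    for dd,s in((a["d"],st0),(d,st)):
        X,uv=cloud("wrist",dd,s,(300,r,355,r+1)); zz=np.max(X[15:33,2]); m=(X[:,2]>zz-9); o.append(X[m].mean(0).round(1))
    print(r,*o)
im2,d2,_=shot("side","s7")
cv2.imwrite("pics/c7.png",np.hstack([im[50:380,200:450],cv2.resize(im2[140:330,240:430],None,fx=1.737,fy=1.737)])[:,:,::-1])
print(sensors.read_state()["t"])
E
```

```text
hit False [0.45185719 0.02580929 0.46391162] [-1.88537086 -1.81856115  6.69447809]
135 [449.2 138.8  85.5] [448.6 140.8 100.8]
155 [449.1 121.6  98.1] [448.5 122.2  97.6]
175 [448.5 105.  109.3] [448.3 108.5 122.3]
195 [448.4  89.2 120.8] [448.4  90.  120.1]
210 [448.4  77.7 128.7] [447.9  78.5 127.9]
225 [448.3  64.9 131.6] [447.8  66.3 132.4]
325 [447.5  -4.1 178.2] [446.6  11.6 197.4]
338 [447.5 -12.1 184. ] [446.7 -10.8 183. ]
37.7833
```

View pics/c7.png

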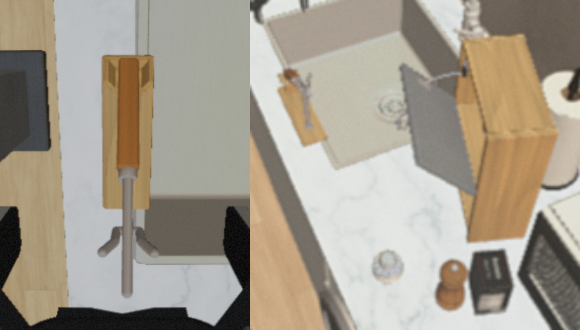

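```bash
python3 -c "
from plant import ctrl
print(ctrl.finish_job())"
```

```text
the job is handed in; nothing more can be done
None
```

The flap is open and held by its own stay, and the pole is back home in its rest. The mill, carton and timer look undisturbed, the measured pull stayed under about 10 N, and I handed the job in after about 38 s; it gave no verdict back.

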